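# Clamp the ceramic insulator with the turnbuckle fixture

## Task

Stand the white ceramic insulator upright, foot down, on the fixture's base plate between the two V-shaped jaws and let go of it; then turn the turnbuckle's spoked body so that both threaded ends draw in together and the jaws clamp the insulator with about 30 newtons, as felt on the spokes. Do not overtighten: the ceramic cracks if a jaw ever presses it with more than 70 newtons. Do not tip the insulator over, leave everything else on the table where it is, and leave the insulator clamped.

Things in the scene. Friction and masses are not known exactly. Their poses are not given: they have to be found in the camera images.
- insulator: white ceramic knob insulator, 85 mm tall, about 250 g, round: foot 44 mm diameter up to 44 mm, neck 26 mm, head 34 mm diameter from 51 to 85 mm (grasp it there). Origin at the centre of its underside, z up. Starts standing on the table left or right of the fixture (a wooden spool stands on the other side)
- fixture: clamping fixture fixed to the table; dark steel base plate 220 by 300 mm, 12 mm thick. Origin on the table; x points from turnbuckle to seat (away from the robot within 0.3 rad), y along the turnbuckle, z up. Two carriages slide along y. Carriage tops are 43 mm above the table, jaws 54 mm, and the lugs holding the turnbuckle's ends (at x = -50 mm, y about +-100 mm) 112 mm
- seat (a point): where the insulator stands: point on top of the base plate (12 mm above the table, bright disc of 54 mm) midway between the jaws, 105 mm from the turnbuckle axis on the side away from the robot. Axes as the fixture's
- turnbuckle: steel turnbuckle body, axis level along the fixture's y, 85 mm above the table. Origin on the axis in its middle. Four round spokes there, 12 mm diameter, tips 60 mm from the axis, along its own +x, -x, +z, -z. Nothing else within 65 mm of the middle along y is more than 18 mm above the axis. It tightens turning positively about its y: the top spoke goes away from the robot, towards the seat
- jaw_left: carriage and jaw on the fixture's +y side, drawn in by the turnbuckle. Origin at table height below the carriage's middle. Its dark rubber-backed V face (120 degrees, 22 to 50 mm above the table) has its deepest line 60 to 66 mm inward of the origin: it is set differently on each job and not measured. At the start 3 to 15 mm free to a centred insulator
- jaw_right: the same on the fixture's -y side, mirrored
- spool: wooden spool, 72 mm tall, flanges 52 mm diameter, not to be moved. Origin at the centre of its underside
- gear_large: bronze spur gear lying flat, 70 mm diameter, hub 17 mm high, not to be moved
- gear_small: bronze spur gear lying flat, 52 mm diameter, hub 17 mm high, not to be moved
- racing_car: green tin racing car, 150 mm long, 48 mm high, not to be moved
- oil_can: copper oil can, 64 mm diameter, 130 mm tall, not to be moved
- screwdriver: screwdriver lying on the table, 190 mm long, not to be moved
- spanner: spanner lying on the table, 160 mm long, not to be moved
- thread (a point): middle of the turnbuckle axis. How it turns: each radian draws each threaded end and its jaw in by 4 mm. Self-locking thread: keeping it turning takes 0.42 N m while slack, plus 0.0065 N m per newton with which each jaw presses the insulator (0.61 N m at 30 N); a push just stopped reads up to 0.1 N m less. 1 to 4.2 rad are needed in all, the last 0.3 or so from first touch to 30 N
Not all that is in view belongs to the job. Leave any purple look-alike of the insulator alone.

How it is judged:
By the outcome, as a careful person would: the job done as asked, in the order asked, and still so for the second after the job is handed in, with the robot touching nothing.
It also fails if it takes over 72 s, if anything falls off the work surface, if the arm or the gripper's body presses on something with over 40 N, if the wrist force passes 120 N, or if a joint passes its speed limit or range.

## Robot

A 7-joint arm with a two-finger parallel gripper is mounted at the origin on the work surface. World frame = base frame: x ahead of the robot, y to its left, z up, the work surface at z = 0. Lengths are in m, angles in rad, forces in N, time in s.
With the tool pointing down it reaches from about 0.4 to 0.85 m from the base axis. Payload 10.4 kg.
Tool frame: the origin (TCP) lies on the mounting face of the last link; the fingertips stand r.tips_ahead ahead of it and the grasp point (between the pads) lies 164 mm ahead of it (r.tips_ahead is the distance from the TCP to the fingertips, in m); z points along the fingers, y is the line along which they close (so a half turn about z gives the same grasp; the last joint's range is limited). The gripper opens to 87 mm and grips with 3 to 60 N. Pads are 19 mm wide; open, the fingers measure 117 mm over their backs; the gripper's body (75 mm by 190 mm) begins 51 mm behind the grasp point.
Start: joints at [-0.023, 0.332, -0.065, 1.46, 0.022, 1.35, -0.088], TCP at [0.625, 0, 0.405] pointing down, gripper open.
Joint ranges: [-2.6, 2.6], [-0.5, 2.12], [-1.47, 1.34], [0.16, 2.42], [-1.27, 4.41], [0.06, 2.06], [-2.6, 2.6]. Speed limits (rad/s): [2.22, 2.22, 2.79, 2.79, 3.14, 3.14, 3.14].

## Interface

Orientations are given as a unit quaternion [x, y, z, w].
In Python, from bench import telemetry, imaging, job, r gives the robot as it stands.
- The arm moves only by the tool move_arm, never from a script. Its argument "steps" is a list of rows, each an object of numbers: "dx", "dy", "dz": the shift along the tool's x, y, z in cm; "spin": the turn about the tool's z in rad. In form: [{"dx": .., "dy": .., "dz": .., "spin": ..}, ...]. A call has 1 to 12 rows; each row shifts and turns the commanded pose from where the row before left it, along the tool's axes as they then stand; what a row does not reach is not made up. A row lasts 1/10 s, in which the tool goes at most 50 mm and 8.59 degrees, less where a joint would pass 70% of its speed; a pose out of reach is approached as far as the arm can. A call with a gripper value outside its range is refused whole. "claw" is the finger opening in cm, from 0 to 8.7, set as the call begins (left out, the last holds). The fingers move at their own pace and stop on an object; "squeeze" is the grip in N (left out, the last holds). Time passes only in rows, so rows that do not move let the fingers close. It gives the time, the measured TCP pose, the force, the opening and the grip force at its end, in the units of the state.
- telemetry.read_state(): the state, without advancing time (a new reading comes with each control period).
- imaging.camera(name): name is "scene" or "side" or "wrist"; returns a dict with "img" (480x640x3 uint8, red, green, blue), "camera_matrix" (3x3 intrinsics, pixels), "R" (3x3) and "t" (3): a world point X has camera coordinates R X + t. Camera axes: x right, y down, z forward; pixel columns grow to the right and rows downward; lengths in m; the calibration is good to about 2 mm. A picture is of the moment at which its call begins. There is no depth.
- job.close_job(): hands the job in; it is judged then, once.
The state is a dict: "time": time; "joint_positions": joint angles; "joint_vel": joint speeds; "joint_torque": joint torques, N m; "ee_pos": TCP position; "eef_rot": TCP orientation; "ft_force": force on the tool from outside, world axes, zero at the start; "torque": the same for the moment, N m; "width": finger opening in m; "grip_force": force on a finger pad.
Only numpy, scipy, OpenCV 4.12 (cv2) and the standard library are available. Lean on these libraries where they do the work, as an engineer would, in place of code of your own. Each camera call takes 0.05 s, during which the arm holds its last target. There are 200 camera calls.

## Working session

There is one attempt and no reset: what is moved stays moved. The work goes in short steps, Python scripts to look and compute and a tool call to move; the robot and the scene stay as the last step left them, time stands still between calls to the robot, and variables do not carry over. Pictures are saved under pics/ and viewed, at most 10 in all, crops included, and the job is handed in when it is done.

Besides the shell and the picture viewer there is one more tool, called after "Request:" as name([rows], argument=value, ...), one row to a line, values as JSON. move_arm: Moves the arm, as the interface text tells. Its arguments: {"type":"object","properties":{"steps":{"type":"array","items":{"type":"object","properties":{"dx":{"type":"number"},"dy":{"type":"number"},"dz":{"type":"number"},"spin":{"type":"number"}}}},"claw":{"type":"number"},"squeeze":{"type":"number"}},"required":["steps"]}

```bash
mkdir -p pics; ls; python3 - <<'E'
from bench import telemetry, imaging, job, r
import cv2,pickle
d={}
for n in("scene","side"):
    c=imaging.camera(n);d[n]=c;cv2.imwrite(f"pics/{n}0.png",c["img"][:,:,::-1])
pickle.dump(d,open("c0.pkl","wb"))
s=telemetry.read_state();print(s,r.tips_ahead)
E
```

```text
pics
{'time': 0.1, 'joint_positions': array([-0.0226342 ,  0.3328431 , -0.06471004,  1.46080642,  0.02161256,
        1.34989882, -0.08851528]), 'joint_vel': array([ 2.79269644e-04, -8.40697287e-04,  2.20291220e-03, -3.27196850e-04,
       -3.34954886e-04, -2.59743902e-04,  3.89676188e-05]), 'joint_torque': array([ 3.16136166e-04, -6.24538064e+01,  2.38312193e-02, -3.90717781e+01,
       -6.15657773e-02,  3.65302863e-02,  4.60620026e-05]), 'ee_pos': array([6.24904331e-01, 3.24601055e-05, 4.04036189e-01]), 'eef_rot': array([ 7.07089204e-01,  7.07124078e-01, -4.67169275e-04, -4.22469612e-04]), 'ft_force': array([ 0.62678102,  0.02778803, -0.35232699]), 'torque': array([-0.02746922, -0.01376984, -0.00353544]), 'grip_force': 0.0, 'width': 0.08703279033531602} 0.1822
```

View pics/scene0.png

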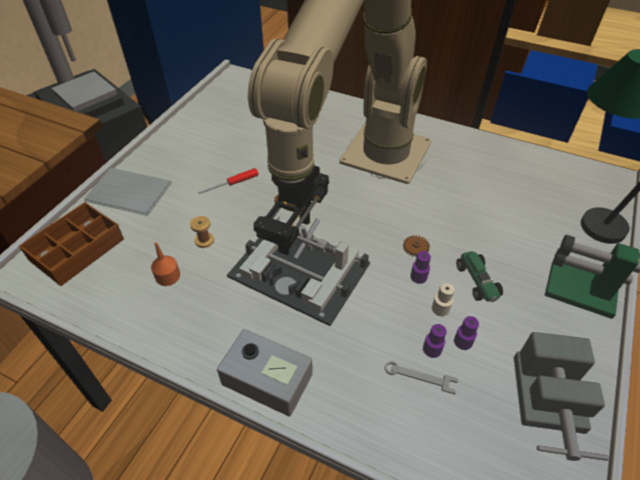

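View pics/side0.png

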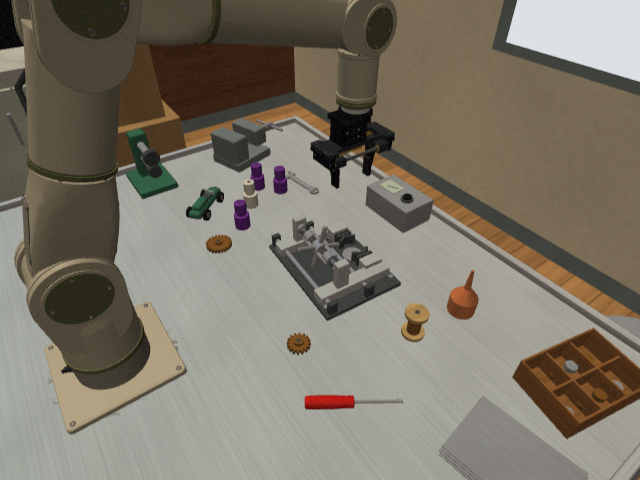

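The scene view shows the insulator at about (445,300), among three purple look-alikes. The fixture is at about (300,270) and the spool at (203,232). I'll enlarge both views.

```bash
python3 - <<'E'
import cv2,pickle
d=pickle.load(open("c0.pkl","rb"))
for n,(x,y,w,h) in dict(scene=(220,210,260,160),side=(225,160,200,160)).items():
    c=cv2.resize(d[n]["img"][y:y+h,x:x+w,::-1],None,fx=3 if n=="scene" else 3.5,fy=3 if n=="scene" else 3.5,interpolation=cv2.INTER_CUBIC);cv2.imwrite(f"pics/{n}1.png",c)
E
cat > geo.py <<'E'
import numpy as np
def ray(c,u,v,z):
    d=c["R"].T@np.linalg.solve(c["camera_matrix"],[u,v,1.]);o=-c["R"].T@c["t"]
    return o+d*(z-o[2])/d[2]
def proj(c,X):
    p=c["camera_matrix"]@(c["R"]@np.asarray(X,float)+c["t"]);return p[:2]/p[2]
E
```

```text
(no output)
```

View pics/scene1.png

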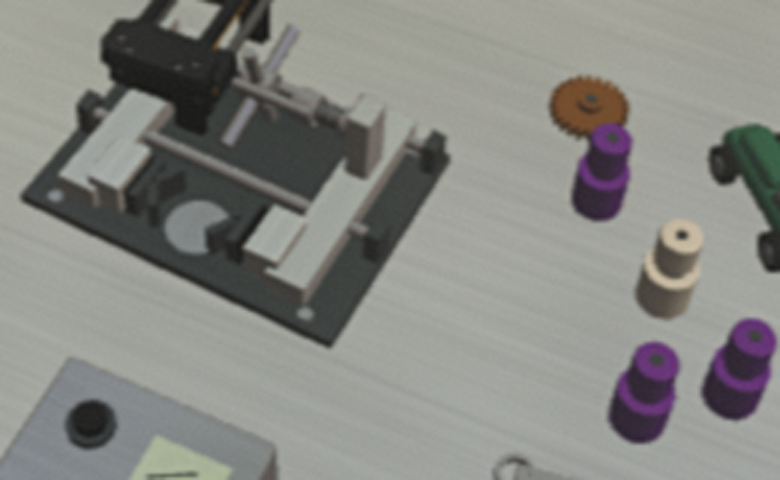

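View pics/side1.png

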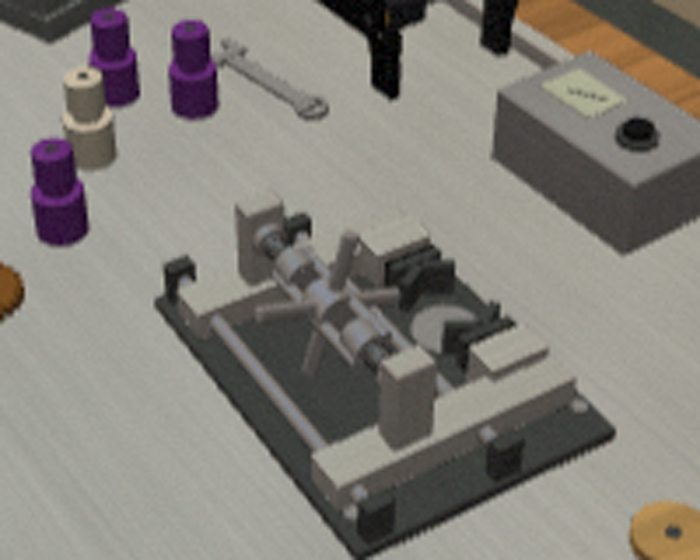

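The scene crop shows the white insulator's top hole at (682,235), plate corners at (22,198), (330,346) and (450,158), and the seat disc near (200,228). The side crop shows the insulator top at (84,75), plate corners at (157,303), (615,434) and (360,556), and the upper spoke tip at (350,237).

```bash
cat > fx.py <<'E'
import pickle,numpy as np
from geo import *
from scipy.optimize import least_squares
d=pickle.load(open("c0.pkl","rb"))
S=lambda u,v:(220+(u+.5)/3-.5,210+(v+.5)/3-.5)
T=lambda u,v:(225+(u+.5)/3.5-.5,160+(v+.5)/3.5-.5)
s,t=d["scene"],d["side"]
if __name__=="__main__":
    print("ins",ray(s,*S(682,235),.085),ray(t,*T(84,75),.085))
    print("disc",ray(s,*S(200,228),.012),ray(t,*T(447,332),.012))
    # corners: far = +x
    obs=[(s,S(22,197),(.11,-.15)),(s,S(331,344),(.11,.15)),(s,S(450,158),(-.11,.15)),
     (t,T(157,301),(-.11,.15)),(t,T(614,432),(.11,-.15)),(t,T(358,553),(-.11,-.15))]
    for c,p,l in obs: print(l,ray(c,*p,.012))
    def f(q):
        R=np.array([[np.cos(q[2]),-np.sin(q[2])],[np.sin(q[2]),np.cos(q[2])]])
        return np.concatenate([(ray(c,*p,.012)[:2]-q[:2]-R@l) for c,p,l in obs])
    o=least_squares(f,[.6,0,0]);q=o.x;print("fixture",q,np.round(o.fun*1000,1))
    R=np.array([[np.cos(q[2]),-np.sin(q[2])],[np.sin(q[2]),np.cos(q[2])]])
    print("seat",q[:2]+R@[.055,0],"tb",q[:2]+R@[-.05,0])
    P=lambda l,z:[*(q[:2]+R@l),z]
    for a in range(0,90,10):
        print(a,[(np.round((proj(t,P([-.05+.06*np.sin(b),0],.085+.06*np.cos(b)))-[225,160])*3.5)) .tolist() for b in np.radians(a)+np.arange(4)*np.pi/2])
    print("disc hole chk", (proj(s,P([.055,0],.012))-[220,210])*3)
E
python3 fx.py
```

```text
ins [0.50708662 0.32818459 0.085     ] [0.51024256 0.33130997 0.085     ]
disc [ 0.61375599 -0.03719061  0.012     ] [ 0.61324669 -0.04047907  0.012     ]
(0.11, -0.15) [ 0.64951005 -0.18777972  0.012     ]
(0.11, 0.15) [0.66939284 0.10754965 0.012     ]
(-0.11, 0.15) [0.45492763 0.12250668 0.012     ]
(-0.11, 0.15) [0.45042046 0.11794289 0.012     ]
(0.11, -0.15) [ 0.64438437 -0.19099972  0.012     ]
(-0.11, -0.15) [ 0.43056564 -0.17370884  0.012     ]
fixture [ 0.54986683 -0.03408151 -0.07199698] [ 0.7  3.8 -1.  -0.1  4.  -0.9 -0.5 -5.5 -4.4  0.6  1.2  2.1]
seat [ 0.60472435 -0.03803792] tb [ 0.49999637 -0.03048477]
0 [[318.0, 243.0], [389.0, 281.0], [317.0, 371.0], [243.0, 339.0]]
10 [[331.0, 239.0], [387.0, 292.0], [305.0, 375.0], [243.0, 328.0]]
20 [[343.0, 238.0], [384.0, 304.0], [293.0, 377.0], [247.0, 315.0]]
30 [[355.0, 238.0], [378.0, 316.0], [282.0, 378.0], [252.0, 303.0]]
40 [[365.0, 241.0], [371.0, 327.0], [271.0, 376.0], [259.0, 290.0]]
50 [[374.0, 246.0], [362.0, 338.0], [262.0, 372.0], [269.0, 278.0]]
60 [[381.0, 252.0], [352.0, 348.0], [254.0, 367.0], [279.0, 267.0]]
70 [[385.0, 261.0], [341.0, 357.0], [248.0, 359.0], [292.0, 258.0]]
80 [[388.0, 270.0], [329.0, 365.0], [244.0, 350.0], [304.0, 250.0]]
disc hole chk [203.14290808 218.75433906]
```

```bash
python3 - <<'E'
from fx import *
for n,p in dict(a=(613,137),b=(657,362),c=(755,335)).items(): print(n,(ray(s,*S(*p),.085)-[.5087,.3297,.085])*1000)
for n,p in dict(a=(53,150),b=(190,31),c=(108,18)).items(): print(n,(ray(t,*T(*p),.085)-[.5087,.3297,.085])*1000)
# lugs tops etc: spokes center
print("tb", ray(t,*T(329,303),.085))
print("spool",ray(t,416,312,.072))
E
```

```text
a [-7.31635383e+01 -7.93498920e+01 -4.16333634e-14]
b [ 1.16165978e+02  1.37434844e+01 -4.16333634e-14]
c [ 6.33366318e+01  7.17307836e+01 -4.16333634e-14]
a [-7.12478577e+01 -8.07452058e+01 -4.16333634e-14]
b [ 1.13072695e+02  1.06433998e+01 -4.16333634e-14]
c [ 6.42362517e+01  7.19477217e+01 -4.16333634e-14]
tb [ 0.51064715 -0.0281117   0.085     ]
spool [ 0.56649175 -0.31071579  0.072     ]
```

Request:
move_arm([
  {"spin": -0.15},
  {"spin": -0.15},
  {"spin": -0.15},
  {"spin": -0.15},
  {"spin": -0.15},
  {"spin": -0.15},
  {"spin": -0.15},
  {"spin": -0.15},
  {"spin": -0.15},
  {"spin": -0.15},
], claw=6.5)

```text
$.steps[0]: bad value
```

Request:
move_arm([
  {"dx": 0, "dy": 0, "dz": 0, "spin": -0.125},
  {"dx": 0, "dy": 0, "dz": 0, "spin": -0.125},
  {"dx": 0, "dy": 0, "dz": 0, "spin": -0.125},
  {"dx": 0, "dy": 0, "dz": 0, "spin": -0.125},
  {"dx": 0, "dy": 0, "dz": 0, "spin": -0.125},
  {"dx": 0, "dy": 0, "dz": 0, "spin": -0.125},
  {"dx": 0, "dy": 0, "dz": 0, "spin": -0.125},
  {"dx": 0, "dy": 0, "dz": 0, "spin": -0.125},
  {"dx": 0, "dy": 0, "dz": 0, "spin": -0.125},
  {"dx": 0, "dy": 0, "dz": 0, "spin": -0.125},
  {"dx": 0, "dy": 0, "dz": 0, "spin": -0.125},
  {"dx": 0, "dy": 0, "dz": 0, "spin": -0.125},
], claw=6.5)

```text
time: 1.3
ee_pos: [0.6249, -0.0, 0.4043]
eef_rot: [0.033, 0.999, 0.0, -0.0]
ft_force: [-0.1, 0.8, 0.6]
width: 0.065
grip_force: 0.0
```

```bash
python3 - <<'E'
from bench import imaging
import cv2,pickle
c=imaging.camera("wrist");pickle.dump(c,open("w0.pkl","wb"));cv2.imwrite("pics/w0.png",c["img"][:,:,::-1])
print(-c["R"].T@c["t"],c["R"][2])
E
```

```text
[0.5515819  0.00466828 0.38336689] [ 0.26968186 -0.01962134 -0.96274955]
```

View pics/w0.png

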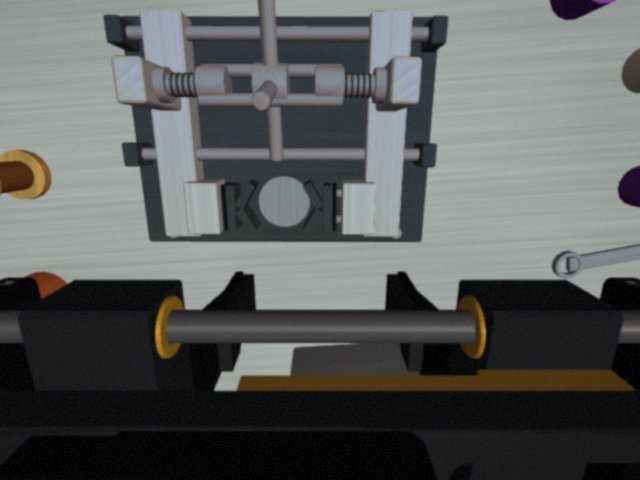

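The wrist view shows the seat disc centred at (285,201), the plate's front corners at (150,240) and (420,240), and the turnbuckle hub at about (270,84).

```bash
python3 - <<'E'
import pickle,cv2
from geo import *
c=pickle.load(open("w0.pkl","rb"))
a=ray(c,285,201.5,.012);print("disc",a, ray(c,259,201.5,.012)-ray(c,311,201.5,.012))
print("corners",ray(c,150,240,.012),ray(c,421,240,.012))
l,rr=ray(c,196,82,.085),ray(c,362,84,.085);print("axis",l,rr,np.arctan2(-(rr-l)[0],(rr-l)[1]))
h=ray(c,270,82,.095);print("hub",h)
p,q=ray(c,125,33,.02),ray(c,445,33,.02);print("rodyaw",np.arctan2(-(q-p)[0],(q-p)[1]))
print("spoke y",ray(c,277,150,.07),ray(c,266,5,.1))
print("Vs",ray(c,248,203,.05),ray(c,323,203,.05))
E
```

```text
disc [ 0.61446624 -0.03737207  0.012     ] [-0.00361627 -0.05498125  0.        ]
corners [ 0.64712263 -0.18852707  0.012     ] [0.66648299 0.10678394 0.012     ]
axis [ 0.50377654 -0.08964041  0.085     ] [0.51378831 0.03942522 0.085     ] -0.07741613717371312
hub [ 0.50907202 -0.03082663  0.095     ]
rodyaw -0.06647767390266944
spoke y [ 0.55962514 -0.03352622  0.07      ] [ 0.45984596 -0.02780916  0.1       ]
Vs [ 0.60715636 -0.06836982  0.05      ] [0.61184326 0.00289786 0.05      ]
```

Request:
move_arm([
  {"dx": 1.15, "dy": 2.68, "dz": 0, "spin": 0},
  {"dx": 1.15, "dy": 2.68, "dz": 0, "spin": 0},
  {"dx": 1.15, "dy": 2.68, "dz": 0, "spin": 0},
  {"dx": 1.15, "dy": 2.68, "dz": 0, "spin": 0},
  {"dx": 1.15, "dy": 2.68, "dz": 0, "spin": 0},
  {"dx": 1.15, "dy": 2.68, "dz": 0, "spin": 0},
  {"dx": 1.15, "dy": 2.68, "dz": 0, "spin": 0},
  {"dx": 1.15, "dy": 2.68, "dz": 0, "spin": 0},
  {"dx": 1.15, "dy": 2.68, "dz": 0, "spin": 0},
  {"dx": 1.15, "dy": 2.68, "dz": 0, "spin": 0},
  {"dx": 1.15, "dy": 2.68, "dz": 0, "spin": 0},
  {"dx": 1.15, "dy": 2.68, "dz": 0, "spin": 0},
])

```text
time: 2.55
ee_pos: [0.5096, 0.3315, 0.4044]
eef_rot: [0.037, 0.999, -0.0, -0.0]
ft_force: [0.5, 0.6, -0.6]
width: 0.0647
grip_force: 0.0
```

```bash
python3 - <<'E'
from bench import imaging,telemetry
from geo import *
import cv2,pickle
c=imaging.camera("wrist");s=telemetry.read_state();print(s["ee_pos"],s["eef_rot"],s["time"],s["joint_positions"].round(2))
cv2.imwrite("pics/w1.png",c["img"][:,:,::-1]);pickle.dump(c,open("w1.pkl","wb"))
print(proj(c,[.5087,.3297,.085]))
E
```

```text
[0.50665428 0.33656862 0.40447295] [ 3.37617314e-02  9.99428656e-01  1.25955551e-03 -9.59129810e-04] 2.6 [-0.3   0.33 -0.46  1.49  0.14  1.35  0.74]
[318.74934872 224.23670552]
```

View pics/w1.png

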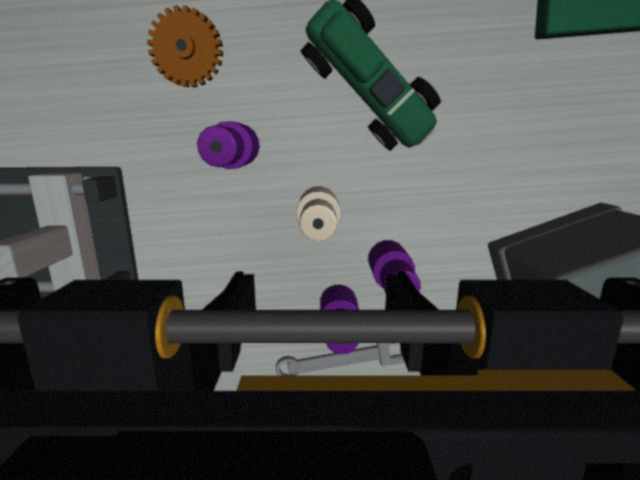

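The insulator's hole is at (318,224), where the calibration predicted it. I'll descend to the head.

Request:
move_arm([
  {"dx": 0, "dy": 0, "dz": 1, "spin": 0},
  {"dx": 0, "dy": 0, "dz": 2, "spin": 0},
  {"dx": 0, "dy": 0, "dz": 2.5, "spin": 0},
  {"dx": 0, "dy": 0, "dz": 2.5, "spin": 0},
  {"dx": 0, "dy": 0, "dz": 2.5, "spin": 0},
  {"dx": 0, "dy": 0, "dz": 2.5, "spin": 0},
  {"dx": 0, "dy": 0, "dz": 2, "spin": 0},
  {"dx": 0, "dy": 0, "dz": 1.2, "spin": 0},
  {"dx": 0, "dy": 0, "dz": 0.8, "spin": 0},
  {"dx": 0, "dy": 0, "dz": 0, "spin": 0},
  {"dx": 0, "dy": 0, "dz": 0, "spin": 0},
])

```text
time: 3.7
ee_pos: [0.5104, 0.3306, 0.2355]
eef_rot: [0.036, 0.999, 0.0, 0.0]
ft_force: [-0.1, 0.8, 0.4]
width: 0.0651
grip_force: 0.0
```

Request:
move_arm([
  {"dx": 0, "dy": 0, "dz": 0, "spin": 0},
  {"dx": 0, "dy": 0, "dz": 0, "spin": 0},
  {"dx": 0, "dy": 0, "dz": 0, "spin": 0},
  {"dx": 0, "dy": 0, "dz": 0, "spin": 0},
  {"dx": 0, "dy": 0, "dz": 0, "spin": 0},
  {"dx": 0, "dy": 0, "dz": 0, "spin": 0},
  {"dx": 0, "dy": 0, "dz": 0, "spin": 0},
], claw=2.5, squeeze=20)

```text
time: 4.4
ee_pos: [0.5102, 0.3305, 0.2348]
eef_rot: [0.035, 0.999, -0.0, 0.0]
ft_force: [0.5, -0.5, 0.4]
width: 0.033
grip_force: 20.0
```

Request:
move_arm([
  {"dx": 0, "dy": 0, "dz": -0.7, "spin": 0},
  {"dx": 0, "dy": 0, "dz": -1.5, "spin": 0},
  {"dx": 0, "dy": 0, "dz": -2.5, "spin": 0},
  {"dx": 0, "dy": 0, "dz": -3, "spin": 0},
  {"dx": 0, "dy": 0, "dz": -3, "spin": 0},
  {"dx": 0, "dy": 0, "dz": -2.5, "spin": 0},
  {"dx": 0, "dy": 0, "dz": -1.3, "spin": 0},
  {"dx": 0, "dy": 0, "dz": -0.5, "spin": 0},
], squeeze=25)

```text
time: 5.2
ee_pos: [0.5101, 0.3307, 0.3867]
eef_rot: [0.035, 0.999, 0.001, 0.001]
ft_force: [0.3, -0.3, -2.6]
width: 0.0331
grip_force: 25.0
```

Request:
move_arm([
  {"dx": -0.5, "dy": -1.3, "dz": 0, "spin": 0},
  {"dx": -1.0, "dy": -2.8, "dz": 0, "spin": 0},
  {"dx": -1.3, "dy": -3.5, "dz": 0, "spin": 0},
  {"dx": -1.4, "dy": -3.8, "dz": 0, "spin": 0},
  {"dx": -1.4, "dy": -3.8, "dz": 0, "spin": 0},
  {"dx": -1.4, "dy": -3.8, "dz": 0, "spin": 0},
  {"dx": -1.4, "dy": -3.8, "dz": 0, "spin": 0},
  {"dx": -1.3, "dy": -3.7, "dz": 0, "spin": 0},
  {"dx": -1.3, "dy": -3.5, "dz": 0, "spin": 0},
  {"dx": -1.1, "dy": -3.0, "dz": 0, "spin": 0},
  {"dx": -0.7, "dy": -2.0, "dz": 0, "spin": 0},
  {"dx": -0.3, "dy": -1.0, "dz": 0, "spin": 0},
])

```text
time: 6.4
ee_pos: [0.6151, -0.0416, 0.3829]
eef_rot: [0.037, 0.999, -0.001, -0.001]
ft_force: [0.7, -1.1, -2.0]
width: 0.0332
grip_force: 25.0
```

Request:
move_arm([
  {"dx": 0, "dy": 0, "dz": 0, "spin": 0},
  {"dx": 0, "dy": 0, "dz": 0, "spin": 0},
  {"dx": 0, "dy": 0, "dz": 0, "spin": 0},
  {"dx": 0, "dy": 0, "dz": 0, "spin": 0},
])

```text
time: 6.8
ee_pos: [0.6152, -0.0364, 0.3848]
eef_rot: [0.034, 0.999, 0.0, 0.0]
ft_force: [0.1, 0.0, -1.5]
width: 0.0335
grip_force: 25.0
```

```bash
python3 - <<'E'
from bench import imaging,telemetry
from geo import *
import cv2,pickle
c=imaging.camera("wrist");s=telemetry.read_state();print(s["ee_pos"],s["eef_rot"],s["time"],s["ft_force"])
k=imaging.camera("scene")
a=c["img"][120:360,160:480];b=k["img"][200:320,220:380]
o=np.vstack([cv2.resize(a,None,fx=1.2,fy=1.2),cv2.resize(b,(384,288),interpolation=cv2.INTER_CUBIC)])
cv2.imwrite("pics/w2.png",o[:,:,::-1]);pickle.dump((c,k),open("w2.pkl","wb"))
print(proj(c,[.614,-.038,.012]))
E
```

```text
[ 0.6151937  -0.03669819  0.38484656] [3.45899638e-02 9.99401576e-01 1.22925933e-04 9.50666346e-05] 6.85 [-0.43379268  0.08607865 -2.14576104]
[319.02170681 211.3108718 ]
```

View pics/w2.png

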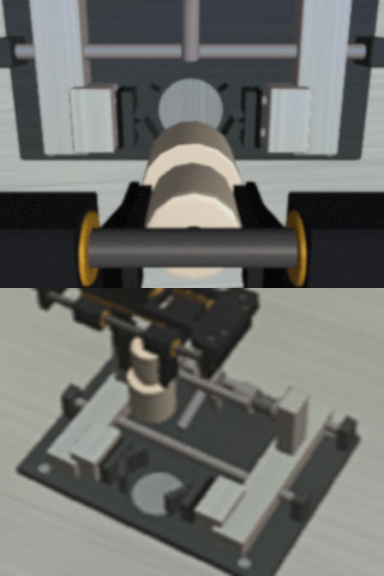

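Request:
move_arm([
  {"dx": 0, "dy": -0.12, "dz": 1, "spin": 0},
  {"dx": 0, "dy": 0, "dz": 2, "spin": 0},
  {"dx": 0, "dy": 0, "dz": 2.5, "spin": 0},
  {"dx": 0, "dy": 0, "dz": 2.5, "spin": 0},
  {"dx": 0, "dy": 0, "dz": 2, "spin": 0},
  {"dx": 0, "dy": 0, "dz": 1, "spin": 0},
  {"dx": 0, "dy": 0, "dz": 1, "spin": 0},
  {"dx": 0, "dy": 0, "dz": 0.6, "spin": 0},
  {"dx": 0, "dy": 0, "dz": 0.4, "spin": 0},
  {"dx": 0, "dy": 0, "dz": 0.3, "spin": 0},
  {"dx": 0, "dy": 0, "dz": 0, "spin": 0},
  {"dx": 0, "dy": 0, "dz": 0, "spin": 0},
])

```text
time: 8.1
ee_pos: [0.6154, -0.039, 0.2522]
eef_rot: [0.035, 0.999, -0.0, 0.0]
ft_force: [1.0, 0.3, -1.6]
width: 0.0334
grip_force: 25.0
```

Request:
move_arm([
  {"dx": 0, "dy": 0, "dz": 0.2, "spin": 0},
  {"dx": 0, "dy": 0, "dz": 0.2, "spin": 0},
  {"dx": 0, "dy": 0, "dz": 0, "spin": 0},
  {"dx": 0, "dy": 0, "dz": 0, "spin": 0},
  {"dx": 0, "dy": 0, "dz": 0, "spin": 0},
])

```text
time: 8.6
ee_pos: [0.6153, -0.039, 0.2478]
eef_rot: [0.035, 0.999, 0.0, 0.0]
ft_force: [0.9, 0.7, -2.3]
width: 0.0336
grip_force: 25.0
```

Request:
move_arm([
  {"dx": 0, "dy": 0, "dz": 0.05, "spin": 0},
  {"dx": 0, "dy": 0, "dz": 0.05, "spin": 0},
  {"dx": 0, "dy": 0, "dz": 0.05, "spin": 0},
  {"dx": 0, "dy": 0, "dz": 0, "spin": 0},
  {"dx": 0, "dy": 0, "dz": 0, "spin": 0},
])

```text
time: 9.1
ee_pos: [0.6154, -0.039, 0.2468]
eef_rot: [0.035, 0.999, -0.0, 0.0]
ft_force: [-1.5, -0.5, 5.2]
width: 0.033
grip_force: 24.9
```

Contact felt (+7 N), so I'll release and lift.

Request:
move_arm([
  {"dx": 0, "dy": 0, "dz": 0, "spin": 0},
  {"dx": 0, "dy": 0, "dz": 0, "spin": 0},
  {"dx": 0, "dy": 0, "dz": 0, "spin": 0},
  {"dx": 0, "dy": 0, "dz": -0.3, "spin": 0},
  {"dx": 0, "dy": 0, "dz": -1, "spin": 0},
  {"dx": 0, "dy": 0, "dz": -2, "spin": 0},
  {"dx": 0, "dy": 0, "dz": -3, "spin": 0},
  {"dx": 0, "dy": 0, "dz": -3, "spin": 0},
  {"dx": 0, "dy": 0, "dz": -2, "spin": 0},
  {"dx": 0, "dy": 0, "dz": -1, "spin": 0},
], claw=5)

```text
time: 10.1
ee_pos: [0.6155, -0.0389, 0.3724]
eef_rot: [0.035, 0.999, 0.0, 0.002]
ft_force: [-0.4, -0.2, 0.7]
width: 0.0501
grip_force: 0.0
```

```bash
python3 - <<'E'
from bench import imaging,telemetry
from geo import *
import cv2,pickle
c=imaging.camera("wrist");s=telemetry.read_state();print(s["ee_pos"],s["eef_rot"],s["time"],s["ft_force"])
k=imaging.camera("scene")
a=c["img"][120:280,180:460]
o=np.vstack([cv2.resize(a,(700,400),interpolation=cv2.INTER_CUBIC)])
cv2.imwrite("pics/w3.png",o[:,:,::-1]);pickle.dump((c,k),open("w3.pkl","wb"))
E
```

```text
[ 0.61562352 -0.03889466  0.37282647] [ 3.53811715e-02  9.99371514e-01 -6.61398997e-06  2.17932458e-03] 10.15 [ 0.09632921 -0.77897328  0.90518384]
```

View pics/w3.png

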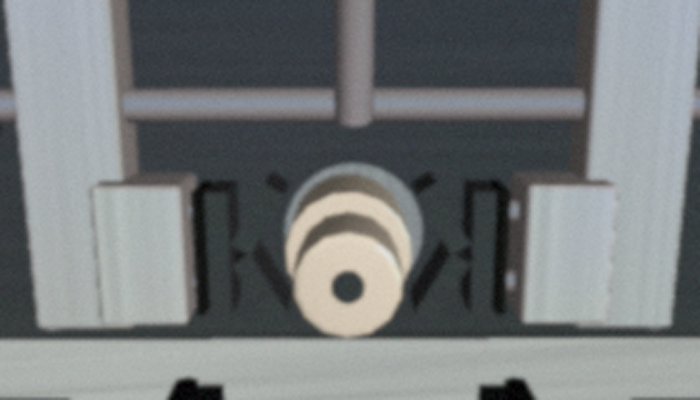

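The insulator stands upright on the disc. In the crop its hole is at (348,287) and the V vertices are near (237,255) and (462,255).

```bash
cat > tq.py <<'E'
import numpy as np
from bench import telemetry
A=np.array([.5093,-.0305,.085]);yw=-.07;Y=np.array([-np.sin(yw),np.cos(yw),0]);X=np.array([np.cos(yw),np.sin(yw),0])
def rep():
    s=telemetry.read_state();F=s["ft_force"];M=s["torque"];p=s["ee_pos"]
    m1=(M+np.cross(p-A,F))@Y
    d=p-A
    print("t %.2f tcp rel fx %.1f y %.1f h %.1f | F x %.1f y %.1f z %.1f | M"%(s["time"],d@X*1e3,d@Y*1e3,(p[2]-.1822-.085)*1e3,F@X,F@Y,F[2]),M.round(2),"Maxis %.3f"%m1, "q",s["eef_rot"].round(4), "v",abs(s["joint_vel"]).max().round(3))
if __name__=="__main__":rep()
E
python3 - <<'E'
import pickle
from geo import *
from tq import *
c,k=pickle.load(open("w3.pkl","rb"))
f=lambda u,v,z:ray(c,180+(u+.5)/2.5-.5,120+(v+.5)/2.5-.5,z)
st=np.array([.614,-.038,0])
for n,p in dict(hole=(348,287,.097),L=(237,255,.05),R=(462,255,.05)).items():
    d=f(*p)-st;print(n,(d@X*1e3).round(1),(d@Y*1e3).round(1))
rep()
E
```

```text
hole -1.0 -2.2
L 0.5 -41.2
R 0.6 37.4
t 10.20 tcp rel fx 106.5 y -1.0 h 103.8 | F x 0.5 y -0.4 z -0.6 | M [ 0.12 -0.04 -0.02] Maxis 0.170 q [ 0.0354  0.9994 -0.      0.0014] v 0.042
```

Request:
move_arm([
  {"dx": 0.8, "dy": 0.1, "dz": 0, "spin": 0},
  {"dx": 2, "dy": 0, "dz": 0, "spin": 0},
  {"dx": 2.5, "dy": 0, "dz": 0, "spin": 0},
  {"dx": 2.5, "dy": 0, "dz": 0, "spin": 0},
  {"dx": 2.2, "dy": 0, "dz": 0, "spin": 0},
  {"dx": 1.5, "dy": 0, "dz": 0, "spin": 0},
  {"dx": 0.7, "dy": 0, "dz": 0, "spin": 0},
  {"dx": 0, "dy": 0, "dz": 0, "spin": 0},
  {"dx": 0, "dy": 0, "dz": 0, "spin": 0},
], claw=0)

```text
time: 11.1
ee_pos: [0.4938, -0.0294, 0.3689]
eef_rot: [0.035, 0.999, 0.0, -0.0]
ft_force: [0.2, -0.9, -0.4]
width: 0.0005
grip_force: 0.0
```

```bash
python3 tq.py
```

```text
t 11.10 tcp rel fx -15.5 y 0.0 h 101.7 | F x 0.2 y -0.9 z -0.4 | M [ 0.09 -0.06  0.  ] Maxis 0.008 q [ 3.540e-02  9.994e-01  0.000e+00 -1.000e-04] v 0.012
```

Request:
move_arm([
  {"dx": 0, "dy": 0, "dz": 0.8, "spin": 0},
  {"dx": 0, "dy": 0, "dz": 1.6, "spin": 0},
  {"dx": 0, "dy": 0, "dz": 2, "spin": 0},
  {"dx": 0, "dy": 0, "dz": 1.6, "spin": 0},
  {"dx": 0, "dy": 0, "dz": 1, "spin": 0},
  {"dx": 0, "dy": 0, "dz": 0.5, "spin": 0},
  {"dx": 0, "dy": 0, "dz": 0, "spin": 0},
  {"dx": 0, "dy": 0, "dz": 0, "spin": 0},
])

```text
time: 11.9
ee_pos: [0.4939, -0.0293, 0.2948]
eef_rot: [0.035, 0.999, 0.0, 0.0]
ft_force: [0.5, -0.3, 0.0]
width: 0.0003
grip_force: 0.0
```

```bash
python3 tq.py
```

```text
t 11.90 tcp rel fx -15.4 y 0.1 h 27.6 | F x 0.5 y -0.3 z 0.0 | M [ 0.17 -0.05  0.05] Maxis 0.069 q [3.540e-02 9.994e-01 1.000e-04 4.000e-04] v 0.008
```

Request:
move_arm([
  {"dx": -0.3, "dy": 0, "dz": 0, "spin": 0},
  {"dx": -0.3, "dy": 0, "dz": 0, "spin": 0},
  {"dx": -0.3, "dy": 0, "dz": 0, "spin": 0},
  {"dx": -0.3, "dy": 0, "dz": 0, "spin": 0},
])

```text
time: 12.3
ee_pos: [0.5046, -0.0301, 0.2941]
eef_rot: [0.035, 0.999, -0.0, -0.003]
ft_force: [-14.6, -0.0, 10.3]
width: 0.0001
grip_force: 8.5
```

```bash
python3 tq.py
```

```text
t 12.30 tcp rel fx -4.8 y 0.1 h 26.9 | F x -14.6 y -1.1 z 10.3 | M [ 0.34  3.23 -0.02] Maxis 0.252 q [ 3.540e-02  9.994e-01 -1.000e-04 -2.500e-03] v 0.067
```

Request:
move_arm([
  {"dx": -0.3, "dy": 0, "dz": 0, "spin": 0},
  {"dx": -0.3, "dy": 0, "dz": 0, "spin": 0},
])

```text
time: 12.5
ee_pos: [0.5099, -0.0305, 0.2934]
eef_rot: [0.035, 0.999, -0.0, -0.004]
ft_force: [-14.3, 0.7, 4.3]
width: 0.0003
grip_force: 7.6
```

```bash
python3 tq.py
```

```text
t 12.50 tcp rel fx 0.6 y 0.1 h 26.2 | F x -14.4 y -0.3 z 4.3 | M [ 0.41  3.34 -0.02] Maxis 0.362 q [ 3.540e-02  9.994e-01 -1.000e-04 -3.600e-03] v 0.067
```

Request:
move_arm([
  {"dx": -0.3, "dy": 0, "dz": 0, "spin": 0},
  {"dx": -0.3, "dy": 0, "dz": 0, "spin": 0},
  {"dx": -0.3, "dy": 0, "dz": 0, "spin": 0},
  {"dx": -0.3, "dy": 0, "dz": 0, "spin": 0},
])

```text
time: 12.9
ee_pos: [0.5212, -0.0314, 0.2923]
eef_rot: [0.035, 0.999, -0.0, -0.005]
ft_force: [-14.6, 0.5, 3.1]
width: 0.0002
grip_force: 6.4
```

```bash
sed -i '/print("t/i\    xc=d@X+.0095;h=p[2]-.2672;T=-(F@X)*h+F[2]*xc\n    from scipy.optimize import brentq\n    a=brentq(lambda a:h*np.sin(a)-xc*np.cos(a)-.006,-1.5,1.5);a=a if h*np.cos(a)+xc*np.sin(a)<.06 else float("nan");print("T %.3f  spoke angle deg %.1f"%(T,np.degrees(a)))' tq.py; python3 tq.py
```

```text
T 0.434  spoke angle deg 50.9
t 12.90 tcp rel fx 12.0 y -0.1 h 25.1 | F x -14.6 y -0.6 z 3.1 | M [0.33 3.37 0.04] Maxis 0.314 q [ 3.540e-02  9.994e-01 -1.000e-04 -4.900e-03] v 0.078
```

Request:
move_arm([
  {"dx": -0.3, "dy": 0, "dz": 0, "spin": 0},
  {"dx": -0.3, "dy": 0, "dz": 0, "spin": 0},
  {"dx": -0.3, "dy": 0, "dz": 0, "spin": 0},
])

```text
time: 13.2
ee_pos: [0.531, -0.0321, 0.2932]
eef_rot: [0.035, 0.999, -0.0, -0.003]
ft_force: [-12.2, 0.4, 4.3]
width: 0.0005
grip_force: 5.2
```

```bash
python3 tq.py
```

```text
T 0.450  spoke angle deg 58.8
t 13.20 tcp rel fx 21.7 y -0.1 h 26.0 | F x -12.2 y -0.4 z 4.3 | M [ 0.18  2.67 -0.02] Maxis 0.043 q [ 3.540e-02  9.994e-01 -2.000e-04 -3.500e-03] v 0.08
```

Request:
move_arm([
  {"dx": 0.6, "dy": 0, "dz": 0, "spin": 0},
  {"dx": 0, "dy": 0, "dz": -1.5, "spin": 0},
  {"dx": 0, "dy": 0, "dz": -2.2, "spin": 0},
  {"dx": 0.5, "dy": 0, "dz": -1, "spin": 0},
  {"dx": 2, "dy": 0, "dz": 0, "spin": 0},
  {"dx": 2.5, "dy": 0, "dz": 0, "spin": 0},
  {"dx": 1.6, "dy": 0, "dz": 0, "spin": 0},
  {"dx": 0.6, "dy": 0, "dz": 0, "spin": 0},
  {"dx": 0, "dy": 0, "dz": 0, "spin": 0},
  {"dx": 0, "dy": 0, "dz": 0, "spin": 0},
])

```text
time: 14.2
ee_pos: [0.4552, -0.0267, 0.3414]
eef_rot: [0.035, 0.999, -0.0, 0.0]
ft_force: [0.6, 0.4, -0.1]
width: 0.0003
grip_force: 0.0
```

```bash
python3 tq.py
```

```text
T -0.041  spoke angle deg nan
t 14.20 tcp rel fx -54.3 y 0.0 h 74.2 | F x 0.6 y 0.4 z -0.1 | M [ 0.13 -0.1  -0.01] Maxis 0.056 q [ 3.540e-02  9.994e-01 -0.000e+00  5.000e-04] v 0.013
```

Request:
move_arm([
  {"dx": 0, "dy": 0, "dz": 1, "spin": 0},
  {"dx": 0, "dy": 0, "dz": 1.8, "spin": 0},
  {"dx": 0, "dy": 0, "dz": 1.4, "spin": 0},
  {"dx": 0, "dy": 0, "dz": 0.6, "spin": 0},
  {"dx": 0, "dy": 0, "dz": 0, "spin": 0},
  {"dx": -0.4, "dy": 0, "dz": 0, "spin": 0},
  {"dx": -0.4, "dy": 0, "dz": 0, "spin": 0},
  {"dx": -0.4, "dy": 0, "dz": 0, "spin": 0},
  {"dx": -0.4, "dy": 0, "dz": 0, "spin": 0},
  {"dx": -0.4, "dy": 0, "dz": 0, "spin": 0},
  {"dx": -0.4, "dy": 0, "dz": 0, "spin": 0},
])

```text
time: 15.3
ee_pos: [0.4778, -0.0281, 0.2941]
eef_rot: [0.035, 0.999, -0.0, -0.002]
ft_force: [-11.0, 1.1, 8.5]
width: 0.0006
grip_force: 6.0
```

```bash
python3 tq.py
```

```text
T 0.111  spoke angle deg -29.5
t 15.30 tcp rel fx -31.6 y 0.2 h 26.9 | F x -11.1 y 0.4 z 8.5 | M [ 0.21  2.28 -0.04] Maxis 0.238 q [ 3.540e-02  9.994e-01 -2.000e-04 -1.900e-03] v 0.099
```

Request:
move_arm([
  {"dx": -0.4, "dy": 0, "dz": 0, "spin": 0},
  {"dx": -0.4, "dy": 0, "dz": 0, "spin": 0},
  {"dx": -0.4, "dy": 0, "dz": 0, "spin": 0},
  {"dx": -0.4, "dy": 0, "dz": 0, "spin": 0},
  {"dx": -0.4, "dy": 0, "dz": 0, "spin": 0},
])

```text
time: 15.8
ee_pos: [0.4977, -0.0296, 0.2936]
eef_rot: [0.035, 0.999, -0.0, -0.002]
ft_force: [-17.4, 1.9, 14.4]
width: 0.0005
grip_force: 9.1
```

```bash
python3 tq.py
```

```text
T 0.431  spoke angle deg 8.5
t 15.80 tcp rel fx -11.6 y 0.1 h 26.4 | F x -17.5 y 0.7 z 14.4 | M [ 0.37  3.75 -0.05] Maxis 0.289 q [ 3.550e-02  9.994e-01 -1.000e-04 -2.400e-03] v 0.093
```

Request:
move_arm([
  {"dx": -0.4, "dy": 0, "dz": 0, "spin": 0},
  {"dx": -0.4, "dy": 0, "dz": 0, "spin": 0},
  {"dx": -0.4, "dy": 0, "dz": 0, "spin": 0},
  {"dx": -0.4, "dy": 0, "dz": 0, "spin": 0},
])

```text
time: 16.2
ee_pos: [0.5132, -0.0307, 0.2927]
eef_rot: [0.035, 0.999, -0.0, -0.003]
ft_force: [-15.3, 1.4, 3.9]
width: 0.0005
grip_force: 7.3
```

```bash
python3 tq.py
```

```text
T 0.445  spoke angle deg 39.7
t 16.20 tcp rel fx 3.9 y 0.1 h 25.5 | F x -15.4 y 0.4 z 3.9 | M [ 0.42  3.42 -0.03] Maxis 0.231 q [ 3.540e-02  9.994e-01 -1.000e-04 -3.300e-03] v 0.088
```

Request:
move_arm([
  {"dx": -0.4, "dy": 0, "dz": 0, "spin": 0},
  {"dx": -0.4, "dy": 0, "dz": 0, "spin": 0},
  {"dx": -0.4, "dy": 0, "dz": 0, "spin": 0},
  {"dx": -0.4, "dy": 0, "dz": 0, "spin": 0},
])

```text
time: 16.6
ee_pos: [0.5291, -0.032, 0.2924]
eef_rot: [0.035, 0.999, -0.0, -0.004]
ft_force: [-13.7, 1.0, 4.8]
width: 0.0003
grip_force: 5.8
```

```bash
python3 tq.py; python3 - <<'E'
import cv2,numpy as np
from bench import imaging
k=imaging.camera("scene")["img"];s=imaging.camera("side")["img"]
o=np.vstack([cv2.resize(k[220:320,230:370],(560,400),interpolation=cv2.INTER_CUBIC)])
cv2.imwrite("pics/k4.png",o[:,:,::-1])
E
```

```text
T 0.488  spoke angle deg 58.3
t 16.60 tcp rel fx 19.8 y -0.1 h 25.2 | F x -13.8 y -0.0 z 4.8 | M [ 0.21  2.97 -0.01] Maxis 0.026 q [ 3.540e-02  9.994e-01 -2.000e-04 -3.500e-03] v 0.106
```

View pics/k4.png

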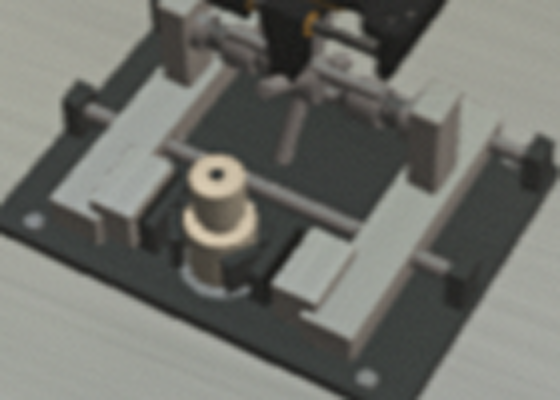

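The insulator is upright between the jaws, with its hole at (216,175) in the crop. The V-jaws are near it. I'll reset for the third stroke and go carefully.

Request:
move_arm([
  {"dx": 0.6, "dy": 0, "dz": 0, "spin": 0},
  {"dx": 0, "dy": 0, "dz": -1.5, "spin": 0},
  {"dx": 0, "dy": 0, "dz": -2.2, "spin": 0},
  {"dx": 0.5, "dy": 0, "dz": -1, "spin": 0},
  {"dx": 2, "dy": 0, "dz": 0, "spin": 0},
  {"dx": 2.5, "dy": 0, "dz": 0, "spin": 0},
  {"dx": 1.5, "dy": 0, "dz": 0, "spin": 0},
  {"dx": 0.5, "dy": 0, "dz": 0, "spin": 0},
  {"dx": 0, "dy": 0, "dz": 0, "spin": 0},
  {"dx": 0, "dy": 0, "dz": 0, "spin": 0},
])

```text
time: 17.7
ee_pos: [0.4552, -0.0266, 0.3404]
eef_rot: [0.035, 0.999, 0.0, 0.0]
ft_force: [0.4, 0.6, 0.0]
width: 0.0003
grip_force: 0.0
```

Request:
move_arm([
  {"dx": 0, "dy": 0, "dz": 1, "spin": 0},
  {"dx": 0, "dy": 0, "dz": 1.8, "spin": 0},
  {"dx": 0, "dy": 0, "dz": 1.4, "spin": 0},
  {"dx": 0, "dy": 0, "dz": 0.6, "spin": 0},
  {"dx": 0, "dy": 0, "dz": 0, "spin": 0},
  {"dx": -0.4, "dy": 0, "dz": 0, "spin": 0},
  {"dx": -0.4, "dy": 0, "dz": 0, "spin": 0},
  {"dx": -0.4, "dy": 0, "dz": 0, "spin": 0},
  {"dx": -0.4, "dy": 0, "dz": 0, "spin": 0},
  {"dx": -0.4, "dy": 0, "dz": 0, "spin": 0},
])

```text
time: 18.7
ee_pos: [0.4733, -0.028, 0.2923]
eef_rot: [0.035, 0.999, -0.0, -0.003]
ft_force: [-17.0, 0.8, 13.8]
width: 0.0005
grip_force: 9.0
```

```bash
python3 - <<'E'
t=open('tq.py').read().split('\n')
i=[n for n,l in enumerate(t) if 'brentq(' in l][0]
t[i]='''    b=np.arcsin(xc/.0603)+.0997
    if b<0: zc=.06*np.cos(b)+.006*np.sin(b);T=-(F@X)*zc+F[2]*xc;a=b
    else: a=brentq(lambda a:h*np.sin(a)-xc*np.cos(a)-.006,-.5,1.5)
    print("T %.3f  spoke angle deg %.1f"%(T,np.degrees(a)))'''
open('tq.py','w').write('\n'.join(t))
E
python3 tq.py
```

```text
T 0.551  spoke angle deg -20.5
t 18.70 tcp rel fx -36.1 y 0.0 h 25.1 | F x -17.0 y -0.4 z 13.8 | M [ 0.27  3.32 -0.02] Maxis 0.308 q [ 3.540e-02  9.994e-01 -3.000e-04 -3.100e-03] v 0.1
```

Request:
move_arm([
  {"dx": -0.25, "dy": 0, "dz": 0, "spin": 0},
  {"dx": -0.25, "dy": 0, "dz": 0, "spin": 0},
])

```text
time: 18.9
ee_pos: [0.4786, -0.0283, 0.2926]
eef_rot: [0.035, 0.999, -0.0, -0.002]
ft_force: [-18.5, 1.1, 16.7]
width: 0.0005
grip_force: 12.6
```

```bash
python3 tq.py
```

```text
T 0.692  spoke angle deg -14.9
t 18.90 tcp rel fx -30.8 y 0.0 h 25.4 | F x -18.6 y -0.2 z 16.7 | M [0.33 3.56 0.01] Maxis 0.238 q [ 3.550e-02  9.994e-01 -2.000e-04 -2.400e-03] v 0.064
```

Request:
move_arm([
  {"dx": -0.25, "dy": 0, "dz": 0, "spin": 0},
  {"dx": -0.25, "dy": 0, "dz": 0, "spin": 0},
])

```text
time: 19.1
ee_pos: [0.4838, -0.0286, 0.2936]
eef_rot: [0.035, 0.999, -0.0, -0.002]
ft_force: [-21.6, 1.6, 27.2]
width: 0.0003
grip_force: 17.6
```

```bash
python3 tq.py
```

```text
T 0.823  spoke angle deg -9.7
t 19.10 tcp rel fx -25.5 y 0.1 h 26.4 | F x -21.7 y 0.1 z 27.2 | M [ 0.21  4.09 -0.03] Maxis 0.268 q [ 3.540e-02  9.994e-01 -3.000e-04 -1.900e-03] v 0.068
```

Request:
move_arm([
  {"dx": 0.8, "dy": 0, "dz": 0, "spin": 0},
  {"dx": 0, "dy": 0, "dz": -1.5, "spin": 0},
  {"dx": 0, "dy": 0, "dz": -2.2, "spin": 0},
  {"dx": 0, "dy": 0, "dz": -1.3, "spin": 0},
  {"dx": -1.5, "dy": 0, "dz": 0, "spin": 0},
  {"dx": -2.5, "dy": 0, "dz": 0, "spin": 0},
  {"dx": -2.3, "dy": 0, "dz": 0, "spin": 0},
  {"dx": -1, "dy": 0, "dz": 0, "spin": 0},
  {"dx": -0.2, "dy": 0, "dz": 0, "spin": 0},
  {"dx": 0, "dy": 0, "dz": 0, "spin": 0},
  {"dx": 0, "dy": 0, "dz": 0, "spin": 0},
])

```text
time: 20.2
ee_pos: [0.5508, -0.0334, 0.3423]
eef_rot: [0.035, 0.999, -0.0, -0.0]
ft_force: [0.0, 1.1, -0.3]
width: 0.0008
grip_force: 0.0
```

```bash
python3 tq.py
```

```text
T -0.012  spoke angle deg 38.0
t 20.20 tcp rel fx 41.6 y 0.0 h 75.1 | F x -0.0 y 1.1 z -0.3 | M [ 0.12 -0.05  0.01] Maxis -0.040 q [ 3.540e-02  9.994e-01 -0.000e+00 -1.000e-04] v 0.006
```

Request:
move_arm([
  {"dx": 0, "dy": 0, "dz": 1, "spin": 0},
  {"dx": 0, "dy": 0, "dz": 2, "spin": 0},
  {"dx": 0, "dy": 0, "dz": 1.2, "spin": 0},
  {"dx": 0, "dy": 0, "dz": 0.6, "spin": 0},
  {"dx": 0, "dy": 0, "dz": 0.3, "spin": 0},
  {"dx": 0, "dy": 0, "dz": 0, "spin": 0},
  {"dx": 0, "dy": 0, "dz": 0, "spin": 0},
])

```text
time: 20.9
ee_pos: [0.5517, -0.0335, 0.2918]
eef_rot: [0.035, 0.999, 0.0, 0.0]
ft_force: [-0.0, 0.3, -0.2]
width: 0.0008
grip_force: 0.0
```

```bash
python3 tq.py
```

```text
T -0.010  spoke angle deg 70.7
t 20.90 tcp rel fx 42.5 y 0.0 h 24.6 | F x -0.0 y 0.3 z -0.2 | M [ 0.14 -0.06 -0.03] Maxis -0.047 q [3.540e-02 9.994e-01 0.000e+00 5.000e-04] v 0.002
```

Request:
move_arm([
  {"dx": 0, "dy": 0, "dz": 0.1, "spin": 0},
  {"dx": 0, "dy": 0, "dz": 0.1, "spin": 0},
  {"dx": 0, "dy": 0, "dz": 0.1, "spin": 0},
])

```text
time: 21.2
ee_pos: [0.5515, -0.0335, 0.2884]
eef_rot: [0.035, 0.999, -0.0, 0.0]
ft_force: [-0.4, -0.8, 0.2]
width: 0.0004
grip_force: 0.0
```

```bash
python3 tq.py
```

```text
T 0.019  spoke angle deg 73.9
t 21.20 tcp rel fx 42.3 y -0.0 h 21.2 | F x -0.4 y -0.8 z 0.2 | M [ 0.13 -0.11  0.03] Maxis -0.189 q [ 3.540e-02  9.994e-01 -0.000e+00  2.000e-04] v 0.021
```

Request:
move_arm([
  {"dx": 0, "dy": 0, "dz": 0.1, "spin": 0},
  {"dx": 0, "dy": 0, "dz": 0.1, "spin": 0},
])

```text
time: 21.4
ee_pos: [0.5514, -0.0335, 0.2862]
eef_rot: [0.035, 0.999, 0.0, 0.0]
ft_force: [-0.3, -0.2, 0.0]
width: 0.0001
grip_force: 0.0
```

```bash
python3 tq.py
```

```text
T 0.005  spoke angle deg 76.1
t 21.40 tcp rel fx 42.3 y -0.0 h 19.0 | F x -0.2 y -0.2 z 0.0 | M [ 0.12 -0.08 -0.07] Maxis -0.116 q [0.0354 0.9994 0.     0.    ] v 0.02
```

Request:
move_arm([
  {"dx": 0, "dy": 0, "dz": 0.1, "spin": 0},
  {"dx": 0, "dy": 0, "dz": 0.1, "spin": 0},
])

```text
time: 21.6
ee_pos: [0.5515, -0.0335, 0.2842]
eef_rot: [0.035, 0.999, 0.0, 0.0]
ft_force: [0.4, -0.2, 2.3]
width: 0.0005
grip_force: 1.1
```

```bash
python3 tq.py
```

```text
T 0.113  spoke angle deg 78.2
t 21.60 tcp rel fx 42.3 y -0.0 h 17.0 | F x 0.4 y -0.2 z 2.3 | M [ 0.1  -0.08 -0.  ] Maxis -0.090 q [3.540e-02 9.994e-01 0.000e+00 1.000e-04] v 0.019
```

Request:
move_arm([
  {"dx": 0, "dy": 0, "dz": 0.1, "spin": 0},
])

```text
time: 21.7
ee_pos: [0.5516, -0.0335, 0.2837]
eef_rot: [0.035, 0.999, -0.0, 0.0]
ft_force: [-3.1, -0.4, 9.8]
width: 0.0003
grip_force: 5.1
```

```bash
python3 tq.py
```

```text
T 0.561  spoke angle deg 78.7
t 21.70 tcp rel fx 42.4 y 0.0 h 16.5 | F x -3.1 y -0.6 z 9.8 | M [0.09 0.63 0.02] Maxis -0.395 q [ 3.540e-02  9.994e-01 -0.000e+00  4.000e-04] v 0.012
```

Request:
move_arm([
  {"dx": 0, "dy": 0, "dz": 0.1, "spin": 0},
])

```text
time: 21.8
ee_pos: [0.5517, -0.0334, 0.2833]
eef_rot: [0.035, 0.999, -0.0, 0.001]
ft_force: [-4.1, -0.4, 12.0]
width: 0.0005
grip_force: 6.2
```

```bash
python3 tq.py
```

```text
T 0.688  spoke angle deg 79.1
t 21.80 tcp rel fx 42.5 y 0.0 h 16.1 | F x -4.0 y -0.6 z 12.0 | M [0.11 0.88 0.01] Maxis -0.420 q [ 3.540e-02  9.994e-01 -0.000e+00  5.000e-04] v 0.017
```

```bash
python3 - <<'E'
from tq import *
from bench import imaging
import pickle
L=[]
for i in range(8):
    c=imaging.camera("scene" if i%2 else "side"); s=telemetry.read_state();L.append(np.r_[s["ft_force"],s["torque"],s["ee_pos"]])
pickle.dump((imaging.camera("scene"),imaging.camera("side")),open("c5.pkl","wb"))
L=np.array(L);m=L.mean(0);print(L.std(0).round(2),m.round(4));F=m[:3];d=m[6:]-A
for w in(.006,.008,.0095):print(w,-(F@X)*(m[8]-.2672)+F[2]*(d@X+w))
E
```

```text
[0.4  0.51 0.39 0.04 0.03 0.04 0.   0.   0.  ] [-3.2585 -0.0152  9.5473  0.0961  0.6638 -0.0204  0.5517 -0.0334  0.2833]
0.006 0.515249510602154
0.008 0.5343440265005323
0.0095 0.548664913424316
```

Request:
move_arm([
  {"dx": 0, "dy": 0, "dz": -0.5, "spin": 0},
  {"dx": 0, "dy": 0, "dz": -0.3, "spin": 0},
  {"dx": -0.6, "dy": 0, "dz": 0, "spin": 0},
  {"dx": -0.7, "dy": 0, "dz": 0, "spin": 0},
  {"dx": 0, "dy": 0, "dz": 0.2, "spin": 0},
  {"dx": 0, "dy": 0, "dz": 0.2, "spin": 0},
  {"dx": 0, "dy": 0, "dz": 0, "spin": 0},
  {"dx": 0, "dy": 0, "dz": 0, "spin": 0},
])

```text
time: 23.1
ee_pos: [0.5643, -0.0344, 0.2861]
eef_rot: [0.035, 0.999, -0.0, -0.0]
ft_force: [0.6, -0.4, -0.3]
width: 0.0004
grip_force: 0.0
```

```bash
cat > tp.py <<'E'
from tq import *
from bench import imaging
import sys
n=int(sys.argv[1]) if len(sys.argv)>1 else 0
def one():
    s=telemetry.read_state();return np.r_[s["ft_force"],s["torque"],s["ee_pos"]]
L=[one()]
for i in range(n): imaging.camera("side");L.append(one())
for m in ([L[0]] if n==0 else [L[0],np.mean(L[1:],0)]):
    d=m[6:]-A;F=m[:3];h=(m[8]-.2672)
    print("x %.1f h %.1f Fx %.1f Fz %.1f My %.2f | T(57) %.3f"%(d@X*1e3,h*1e3,F@X,F[2],m[4],-(F@X)*h+F[2]*.057))
E
python3 tp.py 3
```

```text
x 55.1 h 18.9 Fx 0.6 Fz -0.3 My -0.07 | T(57) -0.025
x 55.2 h 19.1 Fx -0.2 Fz -0.5 My -0.06 | T(57) -0.027
```

Request:
move_arm([
  {"dx": 0, "dy": 0, "dz": 0.1, "spin": 0},
  {"dx": 0, "dy": 0, "dz": 0.1, "spin": 0},
  {"dx": 0, "dy": 0, "dz": 0.1, "spin": 0},
  {"dx": 0, "dy": 0, "dz": 0.05, "spin": 0},
])

```text
time: 23.65
ee_pos: [0.5646, -0.0344, 0.2838]
eef_rot: [0.035, 0.999, -0.0, 0.001]
ft_force: [-4.3, 0.5, 11.3]
width: 0.0009
grip_force: 5.4
```

```bash
python3 tp.py
```

```text
x 55.5 h 16.6 Fx -4.3 Fz 11.3 My 0.78 | T(57) 0.713
```

```bash
python3 tp.py 6
```

```text
x 55.5 h 16.6 Fx -4.3 Fz 11.3 My 0.78 | T(57) 0.713
x 55.5 h 16.7 Fx -3.4 Fz 9.8 My 0.69 | T(57) 0.617
```

Request:
move_arm([
  {"dx": 0, "dy": 0, "dz": -0.8, "spin": 0},
  {"dx": 0, "dy": 0, "dz": -1.0, "spin": 0},
  {"dx": 0, "dy": 0, "dz": -0.7, "spin": 0},
  {"dx": 1, "dy": 0, "dz": 0, "spin": 0},
  {"dx": 1.5, "dy": 0, "dz": 0, "spin": 0},
  {"dx": 1, "dy": 0, "dz": 0, "spin": 0},
  {"dx": 0.5, "dy": 0, "dz": 0, "spin": 0},
  {"dx": 0, "dy": 0, "dz": 0, "spin": 0},
  {"dx": 0, "dy": 0, "dz": 0, "spin": 0},
  {"dx": 0, "dy": 0, "dz": 0, "spin": 0},
])

```text
time: 24.95
ee_pos: [0.5249, -0.0316, 0.3077]
eef_rot: [0.035, 0.999, 0.0, 0.0]
ft_force: [0.4, 0.3, 0.5]
width: 0.0003
grip_force: 0.0
```

```bash
python3 tp.py 2
```

```text
x 15.6 h 40.5 Fx 0.4 Fz 0.5 My -0.06 | T(57) 0.010
x 15.6 h 40.5 Fx 0.5 Fz -0.3 My -0.06 | T(57) -0.036
```

Request:
move_arm([
  {"dx": 0.1, "dy": 0, "dz": 0, "spin": 0},
  {"dx": 0.1, "dy": 0, "dz": 0, "spin": 0},
  {"dx": 0.1, "dy": 0, "dz": 0, "spin": 0},
])

```text
time: 25.35
ee_pos: [0.5215, -0.0313, 0.3077]
eef_rot: [0.035, 0.999, 0.0, 0.0]
ft_force: [0.2, 0.6, 0.1]
width: 0.0004
grip_force: 0.0
```

```bash
python3 tp.py
```

```text
x 12.2 h 40.5 Fx 0.1 Fz 0.1 My -0.03 | T(57) -0.001
```

Request:
move_arm([
  {"dx": 0.1, "dy": 0, "dz": 0, "spin": 0},
  {"dx": 0.1, "dy": 0, "dz": 0, "spin": 0},
])

```text
time: 25.55
ee_pos: [0.5194, -0.0312, 0.3078]
eef_rot: [0.035, 0.999, 0.0, 0.0]
ft_force: [0.1, 0.7, 0.3]
width: 0.0002
grip_force: 0.0
```

```bash
python3 tp.py
```

```text
x 10.2 h 40.6 Fx 0.0 Fz 0.3 My -0.03 | T(57) 0.013
```

Request:
move_arm([
  {"dx": 0.1, "dy": 0, "dz": 0, "spin": 0},
])

```text
time: 25.65
ee_pos: [0.5184, -0.0311, 0.3078]
eef_rot: [0.035, 0.999, 0.0, 0.0]
ft_force: [0.3, -0.9, 0.3]
width: 0.0006
grip_force: 0.0
```

```bash
python3 tp.py
```

```text
x 9.2 h 40.6 Fx 0.4 Fz 0.3 My -0.03 | T(57) -0.001
```

Request:
move_arm([
  {"dx": 0.1, "dy": 0, "dz": 0, "spin": 0},
])

```text
time: 25.75
ee_pos: [0.5175, -0.031, 0.3078]
eef_rot: [0.035, 0.999, 0.0, 0.0]
ft_force: [-0.7, 0.3, 0.3]
width: 0.0004
grip_force: 0.0
```

```bash
python3 tp.py
```

```text
x 8.2 h 40.6 Fx -0.7 Fz 0.3 My -0.02 | T(57) 0.044
```

Request:
move_arm([
  {"dx": 0.1, "dy": 0, "dz": 0, "spin": 0},
])

```text
time: 25.85
ee_pos: [0.5165, -0.031, 0.3078]
eef_rot: [0.035, 0.999, 0.0, 0.0]
ft_force: [1.1, -0.1, -0.3]
width: 0.0004
grip_force: 0.8
```

```bash
python3 tp.py
```

```text
x 7.2 h 40.6 Fx 1.1 Fz -0.3 My -0.41 | T(57) -0.061
```

Request:
move_arm([
  {"dx": 0.1, "dy": 0, "dz": 0, "spin": 0},
])

```text
time: 25.95
ee_pos: [0.5159, -0.031, 0.308]
eef_rot: [0.035, 0.999, 0.0, 0.001]
ft_force: [4.4, -1.0, -2.3]
width: 0.0003
grip_force: 2.0
```

```bash
python3 tp.py
```

```text
x 6.6 h 40.8 Fx 4.4 Fz -2.3 My -1.12 | T(57) -0.312
```

Request:
move_arm([
  {"dx": 0.1, "dy": 0, "dz": 0, "spin": 0},
])

```text
time: 26.05
ee_pos: [0.5149, -0.0309, 0.308]
eef_rot: [0.035, 0.999, 0.0, 0.001]
ft_force: [4.8, 0.2, -2.3]
width: 0.0006
grip_force: 2.2
```

```bash
python3 tp.py
```

```text
x 5.6 h 40.8 Fx 4.8 Fz -2.3 My -1.17 | T(57) -0.325
```

Request:
move_arm([
  {"dx": 0.1, "dy": 0, "dz": 0, "spin": 0},
  {"dx": 0, "dy": 0, "dz": 0, "spin": 0},
])

```text
time: 26.25
ee_pos: [0.5138, -0.0308, 0.308]
eef_rot: [0.035, 0.999, 0.0, 0.001]
ft_force: [4.5, -0.8, -1.9]
width: 0.0008
grip_force: 2.2
```

```bash
python3 tp.py 2
```

```text
x 4.5 h 40.8 Fx 4.6 Fz -1.9 My -1.21 | T(57) -0.294
x 4.5 h 40.8 Fx 4.7 Fz -2.4 My -1.23 | T(57) -0.331
```

Request:
move_arm([
  {"dx": -0.8, "dy": 0, "dz": 0, "spin": 0},
  {"dx": -1.3, "dy": 0, "dz": 0, "spin": 0},
  {"dx": -1.5, "dy": 0, "dz": 0, "spin": 0},
  {"dx": -1, "dy": 0, "dz": 0, "spin": 0},
  {"dx": -0.5, "dy": 0, "dz": 0.5, "spin": 0},
  {"dx": 0, "dy": 0, "dz": 0.9, "spin": 0},
  {"dx": 0, "dy": 0, "dz": 0.5, "spin": 0},
  {"dx": 0, "dy": 0, "dz": 0, "spin": 0},
  {"dx": 0, "dy": 0, "dz": 0, "spin": 0},
])

```text
time: 27.25
ee_pos: [0.5641, -0.0344, 0.2887]
eef_rot: [0.035, 0.999, -0.0, -0.0]
ft_force: [0.6, -0.1, 0.9]
width: 0.0005
grip_force: 0.0
```

```bash
python3 tp.py 6
```

```text
x 54.9 h 21.5 Fx 0.6 Fz 0.9 My -0.12 | T(57) 0.036
x 55.2 h 21.8 Fx -0.2 Fz 0.0 My -0.07 | T(57) 0.007
```

Request:
move_arm([
  {"dx": 0, "dy": 0, "dz": 0.1, "spin": 0},
  {"dx": 0, "dy": 0, "dz": 0.05, "spin": 0},
])

```text
time: 27.75
ee_pos: [0.5645, -0.0344, 0.2873]
eef_rot: [0.035, 0.999, 0.0, 0.0]
ft_force: [0.4, -0.4, 0.8]
width: 0.0008
grip_force: 0.9
```

```bash
python3 tp.py
```

```text
x 55.3 h 20.1 Fx 0.5 Fz 0.8 My -0.11 | T(57) 0.038
```

Request:
move_arm([
  {"dx": 0, "dy": 0, "dz": 0.05, "spin": 0},
])

```text
time: 27.85
ee_pos: [0.5645, -0.0344, 0.287]
eef_rot: [0.035, 0.999, 0.0, 0.0]
ft_force: [-1.1, -0.3, 4.8]
width: 0.0005
grip_force: 2.3
```

```bash
python3 tp.py
```

```text
x 55.4 h 19.8 Fx -1.0 Fz 4.8 My 0.26 | T(57) 0.296
```

Request:
move_arm([
  {"dx": 0, "dy": 0, "dz": 0.05, "spin": 0},
])

```text
time: 27.95
ee_pos: [0.5646, -0.0344, 0.2868]
eef_rot: [0.035, 0.999, -0.0, 0.0]
ft_force: [-1.6, 0.4, 7.7]
width: 0.0002
grip_force: 4.0
```

```bash
python3 tp.py
```

```text
x 55.4 h 19.6 Fx -1.6 Fz 7.7 My 0.51 | T(57) 0.472
```

Request:
move_arm([
  {"dx": 0, "dy": 0, "dz": 0.05, "spin": 0},
])

```text
time: 28.05
ee_pos: [0.5646, -0.0344, 0.2866]
eef_rot: [0.035, 0.999, -0.0, 0.0]
ft_force: [-3.2, 0.1, 10.2]
width: 0.0006
grip_force: 5.1
```

```bash
python3 tp.py
```

```text
x 55.4 h 19.4 Fx -3.2 Fz 10.2 My 0.72 | T(57) 0.645
```

Request:
move_arm([
  {"dx": 0, "dy": 0, "dz": 0.05, "spin": 0},
])

```text
time: 28.15
ee_pos: [0.5646, -0.0344, 0.2863]
eef_rot: [0.035, 0.999, -0.0, 0.001]
ft_force: [-2.4, 0.1, 9.4]
width: 0.0005
grip_force: 5.2
```

```bash
python3 tp.py
```

```text
x 55.5 h 19.1 Fx -2.4 Fz 9.4 My 0.66 | T(57) 0.582
```

Request:
move_arm([
  {"dx": 0, "dy": 0, "dz": 0.05, "spin": 0},
])

```text
time: 28.25
ee_pos: [0.5647, -0.0344, 0.2859]
eef_rot: [0.035, 0.999, -0.0, 0.001]
ft_force: [-1.9, 0.4, 10.2]
width: 0.0008
grip_force: 5.3
```

```bash
python3 tp.py
```

```text
x 55.5 h 18.7 Fx -2.0 Fz 10.2 My 0.64 | T(57) 0.619
```

Request:
move_arm([
  {"dx": 0, "dy": 0, "dz": 0.05, "spin": 0},
])

```text
time: 28.35
ee_pos: [0.5648, -0.0344, 0.2855]
eef_rot: [0.035, 0.999, -0.0, 0.001]
ft_force: [-2.5, 0.2, 11.1]
width: 0.0003
grip_force: 5.4
```

```bash
python3 tp.py
```

```text
x 55.6 h 18.3 Fx -2.5 Fz 11.1 My 0.56 | T(57) 0.680
```

Moving torque is now about 0.62–0.65 N m, or roughly 30–34 N per jaw. I'll lift clear and check.

Request:
move_arm([
  {"dx": 0, "dy": 0, "dz": -0.5, "spin": 0},
  {"dx": 0, "dy": 0, "dz": -1.5, "spin": 0},
  {"dx": 0, "dy": 0, "dz": -3, "spin": 0},
  {"dx": 0, "dy": 0, "dz": -3, "spin": 0},
  {"dx": 1, "dy": 0, "dz": -3, "spin": 0},
  {"dx": 2, "dy": 0, "dz": -2, "spin": 0},
  {"dx": 2, "dy": 0, "dz": -1, "spin": 0},
  {"dx": 1, "dy": 0, "dz": 0, "spin": 0},
  {"dx": 0, "dy": 0, "dz": 0, "spin": 0},
])

```text
time: 29.25
ee_pos: [0.5038, -0.0301, 0.4247]
eef_rot: [0.035, 0.999, -0.0, 0.0]
ft_force: [0.3, 0.8, -0.3]
width: 0.0006
grip_force: 0.0
```

```bash
python3 - <<'E'
import cv2,numpy as np
from bench import imaging
k=imaging.camera("scene")["img"];s=imaging.camera("side")["img"]
o=np.hstack([cv2.resize(k[200:340,190:470],(400,200)),cv2.resize(s[180:320,240:440],(400,280))[:200]])
o=np.vstack([cv2.resize(k[220:320,230:370],(560,400),interpolation=cv2.INTER_CUBIC),cv2.resize(s[220:290,300:440],(560,200))[:200]])
cv2.imwrite("pics/f.png",o[:,:,::-1])
E
```

```text
(no output)
```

View pics/f.png

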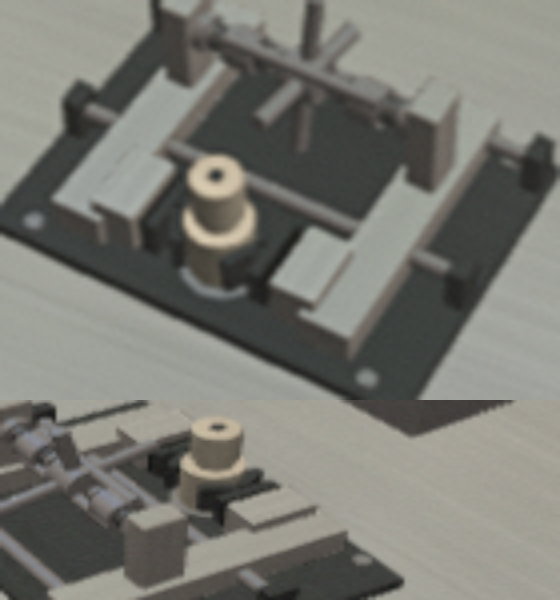

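The insulator is upright in both V-jaws, with its hole at (215,175) in the crop, and the gripper is clear.

```bash
python3 -c "
from bench import job
print(job.close_job())"
```

```text
the job is handed in; nothing more can be done
None
```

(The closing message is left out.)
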